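# Show the middle-sized culture dish to the slanted inspection camera

## Robot

A 6-joint arm with a two-finger parallel gripper is mounted at the origin on the work surface. World frame = base frame: x ahead of the robot, y to its left, z up, the work surface at z = 0. Lengths are in m, angles in rad, forces in N, time in s.
With the tool pointing down it reaches from about 0.425 to 0.95 m from the base axis. Payload 3.5 kg.
Tool frame: the origin (TCP) lies at the very end of the fingers, on their centre line; the grasp point (between the pads) lies ctrl.grip_point_offset behind it (ctrl.grip_point_offset is the distance from the TCP to the grasp point, in m); z points along the fingers, y is the direction in which the jaws open and shut (so a half turn about z gives the same grasp; the last joint's range is limited). The gripper opens to 85 mm and grips with 20 to 120 N. Pads are 22 mm wide; open, the fingers measure 114 mm over their backs; the gripper's body (76 mm by 85 mm) begins 54 mm behind the grasp point. The pads swing forward as they close: fully open they stand 13 mm farther back than shut.
Start: joints at [-1.472, 0.286, 1.577, -0, 1.279, -0.15], TCP at [0.166, -0.654, 0.204] pointing down, gripper open.
Joint ranges: [-2.77, 2.77], [-0.9, 2.22], [0.21, 2.48], [-1.53, 4.67], [0.24, 2.81], [-2.84, 2.84]. Speed limits (rad/s): [2.79, 2.79, 3.14, 3.14, 3.14, 3.14].

## Interface

Orientations are given as a unit quaternion [x, y, z, w].
In Python, from plant import telemetry, imaging, ticket, finder, ctrl gives the robot as it stands. The module is installed in compiled form; this text tells all that it offers.
- The arm moves only by the shell command python3 -m crank 'ROWS' [FORCE]. ROWS is JSON, a list of rows, each a list of 7 numbers: the shift along the tool's x, y, z scaled (see below), then the turn, a rotation vector about the tool's x, y, z scaled (see below), then the opening, from 0 (shut) to 1 (fully open). A call has 1 to 12 rows; each row is the pose to reach, as a shift and turn from the pose commanded when the call began, along the tool's axes at that moment; what a row does not reach only later rows make up. The controller multiplies each number of a shift by 0.15 m and each number of a turn by 90 degrees. A row lasts 1/10 s, in which the tool goes at most 50 mm and 8.59 degrees, less where a joint would pass 70% of its speed; a pose out of reach is approached as far as the arm can. A call with a number of a shift or a turn outside -1 to 1 is refused whole. A call with a gripper value outside its range is refused whole. The fingers move at their own pace and stop on an object; FORCE is the grip in N (left out, the last holds). Time passes only in rows, so rows that repeat a pose let the fingers close. It gives the time, the measured TCP pose, the force and the opening at its end, in the units of the state.
- telemetry.get_state(): the state, without advancing time (a new reading comes with each control period).
- imaging.read_camera(name): name is "side" or "top" or "wrist"; returns a dict with "pixels" (384x512x3 uint8, red, green, blue), "vfov" (degrees; the focal length in pixels is half the picture's height over the tangent of half this angle, whatever the lens; pixels are square), "cx", "cy" (the principal point, pixels), "rvec" (rotation vector, rad) and "tvec" (3), from world to camera coordinates, as OpenCV has them. Camera axes: x right, y down, z forward; pixel columns grow to the right and rows downward; lengths in m; the calibration is good to about 2 mm. A picture is of the moment at which its call begins. There is no depth.
- ticket.sign_off(): hands the job in, once; it reports no verdict.
Trained networks look in a picture, given as the dict that the camera call returned (one of the last four; its "shot" number tells which), for a name from the list of things; names that differ only in an ending like _2 or _b are one class to them, and where a whole thing is asked for, a point or a joint stands for the part that bears it (a point fixed in the world has none). Each returns a list of dicts, best first, with "confidence" (0 to 1); they miss things now and then, are a little off and sometimes report something else, mostly with a low value. They report only what shows in the picture. A call takes as long as a camera call. They do not tell look-alikes from the thing itself.
- finder.masks_of(label, picture): "pixels" (384x512 bool, what is visible of it) and "extent" ([left, top, right, bottom] in pixels, round what is visible of it).
- finder.pinpoint(label, picture): "location" ([row, column] in pixels: a listed point, or the origin of a listed thing).
The state is a dict: "time": time; "qpos": joint angles; "dq": joint speeds; "joint_efforts": joint torques, N m; "eef_pos": TCP position; "tcp_rot": TCP orientation; "contact_force": force on the tool from outside, world axes, zero at the start; "wrist_torque": the same for the moment, N m; "opening": opening from 0.0 (shut) to 1.0 (fully open).
Only numpy, scipy, OpenCV 4.12 (cv2) and the standard library are available. Lean on these libraries where they do the work, as an engineer would, in place of code of your own. Each camera call takes 0.05 s, during which the arm holds its last target.

## Task

Three closed culture dishes of different size stand on the carrier; pick the middle-sized one up and hold it, lid up all the time, in the view of the upward-looking inspection camera: centred on the lens axis, level with the tip of the camera's focus pointer, and square to the slanted lens (not simply level). Finish while holding it there, still and in the air, carried by the gripper alone. Leave the other dishes, the glassware and the spatula where they are and do not push the camera out of its setting.

Things in the scene. Friction and masses are not known exactly. Their poses are not given: they have to be found in the camera images.
- dish_center (a point): the middle-sized closed dish, to be picked: a flat round clear box 56 mm in diameter and 16 mm high with tan jelly inside, 28 to 50 g, taped shut (lid and base are one piece; the lid's skirt is the upper 12 mm, the lowest 4 mm are 53 mm in diameter). The point is its centre, half-way up; z points out of the lid along the dish's axis. It stands lid up on a pedestal of the carrier, its centre 40 mm above the bench
- dish_small_center (a point): centre of the small closed dish, 40 mm in diameter, 16 mm high, otherwise alike; leave it alone
- dish_large_center (a point): centre of the large closed dish, 74 mm in diameter, 16 mm high, otherwise alike; leave it alone
- carrier: fixed aluminium plate 100 mm (x) by 280 mm (y), 10 mm thick, with a row of three white pedestals 30 mm in diameter and 22 mm high, at y = -90, 0 and +90 mm; origin in the middle of its underside. One dish stands on each pedestal, within some 5 mm of its middle, in any order; the dishes overhang the pedestals, so fingers closing along the carrier's x axis have room on both sides and 22 mm below
- camera: the inspection camera's grey foot, fixed to the bench, 120 mm (x) by 110 mm (y) by 16 mm with two upright cheeks up to 99 mm high; origin in the middle of its underside. Between the cheeks, 80 mm above the bench, hangs the black camera head on a stiff hinge along the foot's y axis. The head, a cylinder 60 mm in diameter, looks up and leans towards the foot's -x side, roughly to the robot
- camera_head (a joint): lean of the camera head: angle in rad between the lens axis and vertical; 0 looks straight up, larger leans to the foot's -x side; 0.25 to 0.5 at the start, the stiff hinge keeps it; leave it as it is
- lens (a point): middle of the camera's lens, at the front of the head, 45 mm from the hinge along the lens axis; z points out of the lens along its axis
- view (a point): the viewing point in the air: on the lens axis, 100 mm in front of the lens, level with the tip of the focus pointer; z points along the lens axis away from the camera. The dish's centre belongs here, with the dish's z along this z. The pointer is a 6 mm thick steel wire that rises from the head on its +x side, parallel to the lens axis and 74 mm from it, and ends in a short tip pointing at this point from 59 mm away; the rest around the point is free
- jar: glass jar with black cap, 48 mm in diameter, 60 mm high, origin in the middle of its underside; bystander
- beaker: open glass beaker, 54 mm in diameter, 60 mm high, origin in the middle of its underside; bystander
- flask: conical glass flask with stopper, 84 mm in diameter, 118 mm high, origin in the middle of its underside; bystander
- bottle: amber bottle, 60 mm in diameter, 150 mm high, origin in the middle of its underside; bystander
- spatula: slim steel lab spatula with a black handle, 190 mm long, 8 mm high, lying along its x axis, origin near its middle on the underside; bystander
There are look-alikes about, which are no part of the job. What is shaped like the part that bears dish_center but black or red is not meant.

How it is judged:
On the way:
1. the middle-sized dish is held in the air, clear of the carrier (height (world z) of dish_center above 0.07 m and contact force between the fingers and dish above 1 N and contact force between dish and carrier below 0.05 N), for 0.2 s.
At the end, for the whole second after the job is handed in: middle-sized dish held by the fingers alone, lid up, centre within 15 mm of the viewing point, axis within 0.15 rad of the lens axis, still (30 mm/s, 0.2 rad/s); other dishes, glassware and spatula within 30 mm of their starts, viewing point within 12 mm (distance between dish_center and view below 0.015 m and angle between the z axis of dish_center and the z axis of view, either way round below 0.15 rad and angle between dish_center's own z axis and vertical below 1 rad and contact force between the fingers and dish above 1 N and contact force between dish and carrier below 0.05 N and contact force between dish and camera below 0.05 N and linear speed of dish below 0.03 m/s and angular speed of dish below 0.2 rad/s and distance of each of dish_small_center, dish_large_center, jar, beaker, flask, bottle, spatula from where it was at the start of the episode below 0.03 m and distance of view from where it was at the start of the episode below 0.012 m); the arm keeps its last pose, push and grip.
It fails at once if the dish is tipped far over (more than 1.1 rad from lid up) (angle between dish_center's own z axis and vertical above 1.1 rad).
It fails at once if the camera is pushed out of its setting (viewing point moved over 12 mm) (distance of view from where it was at the start of the episode above 0.012 m).
It fails at once if a neighbouring dish is disturbed (moved over 30 mm) (distance of any of dish_small_center, dish_large_center from where it was at the start of the episode above 0.03 m).
It fails at once if a bystander (jar, beaker, flask, bottle, spatula) is disturbed (moved over 30 mm) (distance of any of jar, beaker, flask, bottle, spatula from where it was at the start of the episode above 0.03 m).
It also fails if it takes over 40 s, if anything falls off the work surface, if the arm or the gripper's body presses on something with over 40 N, if the wrist force passes 120 N, or if a joint passes its speed limit or range.

## Working session

There is one attempt and no reset: what is moved stays moved. The work goes in short steps, Python scripts to look and compute and a shell command to move; the robot and the scene stay as the last step left them, time stands still between calls to the robot, and variables do not carry over. Pictures are saved under pics/ and viewed, and the job is handed in when it is done.

```bash
mkdir -p pics
cat > h.py <<'E'
import numpy as np, cv2
from scipy.spatial.transform import Rotation as R
from plant import telemetry, imaging, ticket, finder, ctrl
def K(p):
    f=p["pixels"].shape[0]/2/np.tan(np.radians(p["vfov"])/2); return np.array([[f,0,p["cx"]],[0,f,p["cy"]],[0,0,1]])
def proj(p,X):
    return cv2.projectPoints(np.float64(X).reshape(-1,1,3),np.float64(p["rvec"]),np.float64(p["tvec"]),K(p),None)[0].reshape(-1,2)
def ray(p,uv):
    Rm=R.from_rotvec(np.ravel(p["rvec"])).as_matrix(); t=np.ravel(p["tvec"])
    d=Rm.T@np.linalg.inv(K(p))@np.array([uv[0],uv[1],1.]); return -Rm.T@t, d/np.linalg.norm(d)
def atz(p,uv,z):
    c,d=ray(p,uv); return c+d*(z-c[2])/d[2]
def tri(rs):
    A=np.zeros((3,3));b=np.zeros(3)
    for c,d in rs:
        P=np.eye(3)-np.outer(d,d);A+=P;b+=P@c
    X=np.linalg.solve(A,b); return X,[np.linalg.norm(np.cross(X-c,d)) for c,d in rs]
def save(p,n,box=None,s=1):
    im=p["pixels"][:,:,::-1]
    if box: im=im[box[1]:box[3],box[0]:box[2]]
    cv2.imwrite("pics/"+n,cv2.resize(im,None,fx=s,fy=s,interpolation=cv2.INTER_CUBIC))
E
python3 - <<'E'
from h import *
np.set_printoptions(precision=4,suppress=True)
print(ctrl.grip_point_offset,telemetry.get_state())
for n in ["side","top","wrist"]:
    p=imaging.read_camera(n); save(p,n+"0.png",s=1.5)
    c,_=ray(p,(0,0)); print(n,p["vfov"],p["cx"],p["cy"],"cam at",c)
    for l in ["dish_center","dish_small_center","dish_large_center","carrier","camera","lens","view","spatula","jar","beaker","flask","bottle"]:
        r=finder.pinpoint(l,p)
        print(l,[(np.round(q["location"][::-1],1),round(q["confidence"],2)) for q in r])
E
```

```text
0.0187 {'time': 0.0, 'qpos': array([-1.472 ,  0.2872,  1.5782,  0.    ,  1.2786, -0.15  ]), 'dq': array([ 0.0033, -0.0015, -0.0003, -0.0007,  0.0002,  0.    ]), 'joint_efforts': array([ -0.0006, -40.5987, -29.2623,  -0.0001,   0.0058,  -0.    ]), 'eef_pos': array([ 0.1662, -0.6535,  0.2029]), 'tcp_rot': array([ 0.9923,  0.1241,  0.    , -0.0012]), 'contact_force': array([ 0.4584, -0.1263,  0.1168]), 'wrist_torque': array([ 0.0158, -0.0018,  0.0235]), 'opening': 0.9984519986245849}
side 56.71984808803298 253.92443554259307 191.82935422544796 cam at [0.0126 0.4827 0.6152]
dish_center [(array([168.3, 341.1]), 0.9), (array([216.6, 343.2]), 0.86), (array([231.7, 296.4]), 0.81), (array([189.2, 260.6]), 0.63)]
dish_small_center [(array([152.1, 275.7]), 0.5)]
dish_large_center [(array([225. , 248.2]), 0.65)]
carrier [(array([188.4, 268.4]), 0.92)]
camera [(array([294.9, 213.6]), 0.77)]
lens [(array([307.5, 182.6]), 0.98), (array([192.4, 258. ]), 0.47)]
view []
spatula []
jar [(array([201.3, 216.2]), 0.83)]
beaker [(array([295. , 287.4]), 0.69)]
flask [(array([156.8, 226.5]), 0.57), (array([3
[... 481 characters left out ...]
, 0.31), (array([303.8, 120.6]), 0.3)]
camera [(array([325.7, 184.3]), 0.88), (array([200.5, 120. ]), 0.5)]
lens [(array([335.4, 191.5]), 0.95)]
view [(array([346.2, 208.1]), 0.95), (array([192.2, 185.9]), 0.45), (array([221.5, 192. ]), 0.26)]
spatula [(array([347. , 265.7]), 0.82)]
jar [(array([239.4, 125.7]), 0.52)]
beaker [(array([249. , 258.3]), 0.66)]
flask [(array([200.8, 120.3]), 0.97), (array([241.6, 127.5]), 0.58)]
bottle [(array([303.9, 121.4]), 0.8)]
wrist 67.0727528517397 258.34235763937727 191.47860711801715 cam at [ 0.2457 -0.6346  0.3739]
dish_center []
dish_small_center []
dish_large_center []
carrier []
camera []
lens []
view []
spatula []
jar []
beaker []
flask []
bottle []
```

View pics/side0.png

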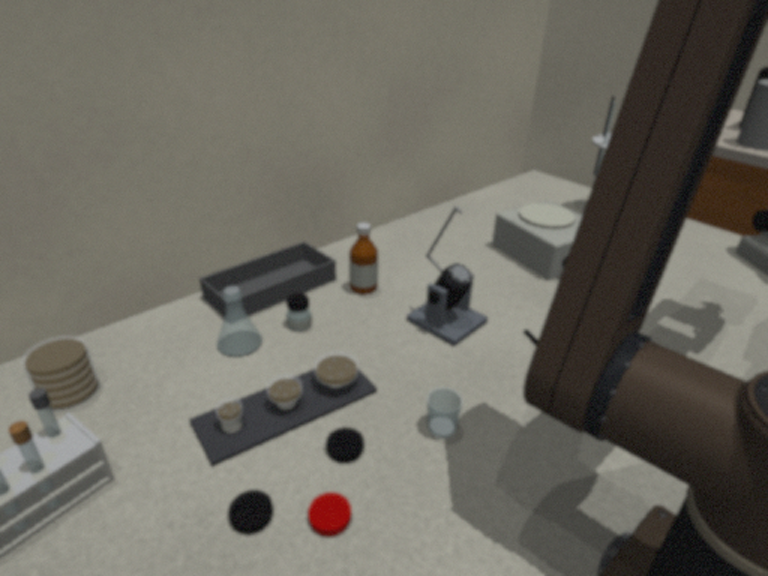

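View pics/top0.png

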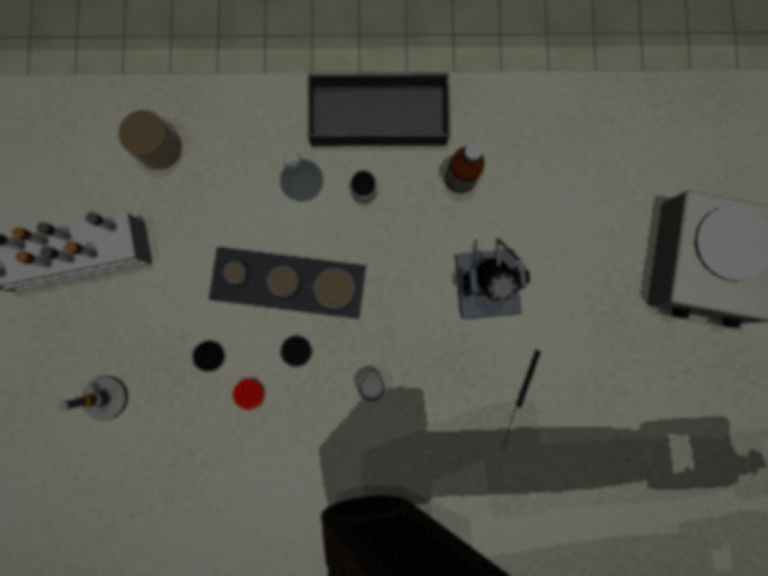

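Candidates in the top picture at 1.5x scale: tan dishes at (235,271) small, (283,281) middle and (334,288) large. Look-alikes are the black discs at (208,355) and (296,350), the red disc at (249,393), and the stack at (143,133). My choice is the middle tan dish, at native pixel (188,187). I'll check it with a close crop and measure.

Run:
```python
from h import *
np.set_printoptions(precision=4,suppress=True)
T=imaging.read_camera("top"); S=imaging.read_camera("side")
save(T,"tc.png",(130,150,360,230),3.4); save(S,"sc.png",(120,130,340,310),3.6)
for n,p in (("T",T),("S",S)):
    for l in ["dish_center","dish_small_center","dish_large_center"]:
        for q in finder.masks_of(l,p):
            m=q["pixels"]; ys,xs=np.nonzero(m); 
            print(n,l,round(q["confidence"],2),q["extent"],xs.mean(),ys.mean(),m.sum(),atz(p,(xs.mean(),ys.mean()),.044))
def pp(l,p): return finder.pinpoint(l,p)[0]["location"][::-1]
for l in ["lens","camera","dish_center","view"]:
    a=finder.pinpoint(l,T); b=finder.pinpoint(l,S)
    print(l,[(np.round(q["location"][::-1],1),round(q["confidence"],2)) for q in a],[(np.round(q["location"][::-1],1),round(q["confidence"],2)) for q in b])
a=pp("lens",T);b=pp("lens",S);print("lens tri",tri([ray(T,a),ray(S,b)]))
a=pp("camera",T);b=pp("camera",S);print("cam",tri([ray(T,a),ray(S,b)]),atz(T,a,0),atz(S,b,0))
for l in ["jar","beaker","flask","bottle","spatula"]:
    r=finder.pinpoint(l,T); 
    if r: print(l,atz(T,r[0]["location"][::-1],0),r[0]["confidence"])
```

```text
T dish_center 0.92 [158.6, 252.8, 177.5, 274.1] 164.96033994334277 263.0028328611898 353 [0.364  0.2313 0.044 ]
T dish_center 0.91 [128.9, 227.6, 151.5, 248.2] 138.02743902439025 237.3780487804878 328 [0.4313 0.3033 0.044 ]
T dish_center 0.62 [176.8, 174.5, 199.7, 196.5] 187.95575221238937 187.14454277286137 339 [0.5636 0.1729 0.044 ]
T dish_small_center 0.55 [147.0, 174.8, 161.7, 191.0] 155.61748633879782 181.81420765027323 183 [0.5786 0.2596 0.044 ]
T dish_large_center 0.89 [209.5, 177.9, 236.4, 204.8] 221.93791946308724 192.0721476510067 596 [0.5496 0.0822 0.044 ]
S dish_center 0.84 [176.3, 245.8, 199.3, 268.4] 188.75238095238095 258.997619047619 420 [0.564  0.1766 0.044 ]
S dish_center 0.84 [216.7, 285.3, 241.7, 309.1] 228.74747474747474 296.23030303030305 495 [0.417  0.1752 0.044 ]
S dish_center 0.75 [151.6, 325.6, 184.0, 353.1] 166.51982378854626 340.1879588839941 681 [0.4102 0.3236 0.044 ]
S dish_center 0.72 [199.7, 329.9, 234.3, 359.1] 218.81037037037038 342.1525925925926 675 [0.3452 0.2547 0.044 ]
S dish_small_center 0.7 [142.6, 266.6, 161.6, 279.8] 151.78151260504202 272.78
[... 483 characters left out ...]
26. ]), 0.53)] [(array([188.7, 260.4]), 0.81), (array([168.3, 339.4]), 0.73), (array([215.4, 341. ]), 0.73), (array([228.6, 295.6]), 0.62)]
view [(array([345.7, 206. ]), 0.92), (array([240.3, 128.4]), 0.25), (array([302.7, 119.8]), 0.19)] []
lens tri (array([ 0.5422, -0.2017,  0.1249]), [np.float64(0.006231618502492433), np.float64(0.006231618502492323)])
cam (array([ 0.5707, -0.2038, -0.0103]), [np.float64(0.0038740945671205474), np.float64(0.0038740945671203396)]) [ 0.5666 -0.2043  0.    ] [ 0.5642 -0.1897  0.    ]
jar [0.7355 0.0344 0.    ] 0.75
beaker [0.3731 0.0088 0.    ] 0.72
flask [0.7628 0.1483 0.    ] 0.63
bottle [ 0.7564 -0.1526  0.    ] 0.76
spatula [ 0.3456 -0.2506  0.    ] 0.51
```

View pics/tc.png

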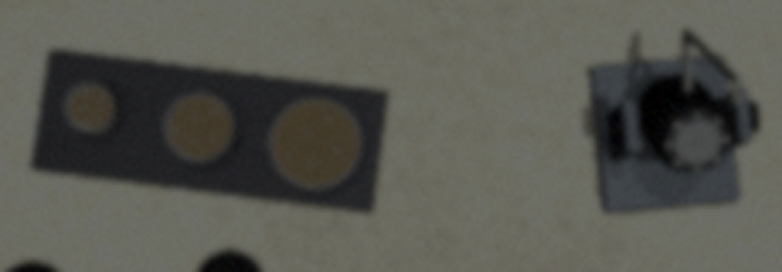

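View pics/sc.png

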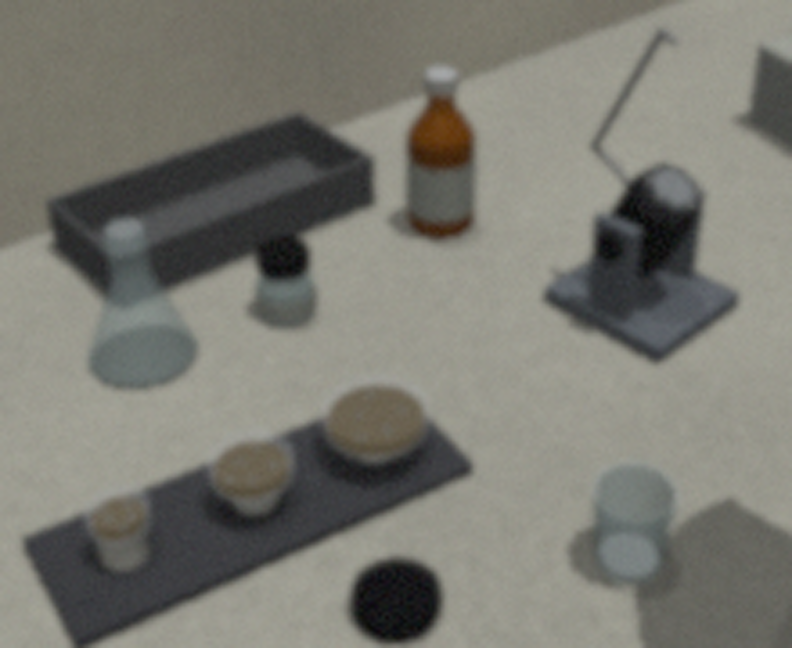

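Middle dish confirmed: it is the tan one in the centre of the carrier, crop (200,128). Next I'll measure the camera foot, lens and pointer.

Run:
```python
from h import *
T=imaging.read_camera("top"); S=imaging.read_camera("side")
def g(p): q=dict(p); q["pixels"]=np.clip(p["pixels"].astype(float)*1.8,0,255).astype(np.uint8); return q
save(g(T),"tcam.png",(295,150,365,220),8); save(g(S),"scam.png",(265,130,335,235),5.6)
```

```text
(no output)
```

View pics/tcam.png

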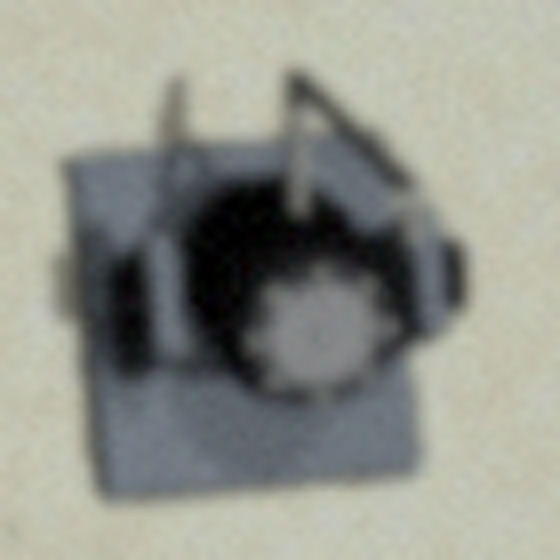

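View pics/scam.png

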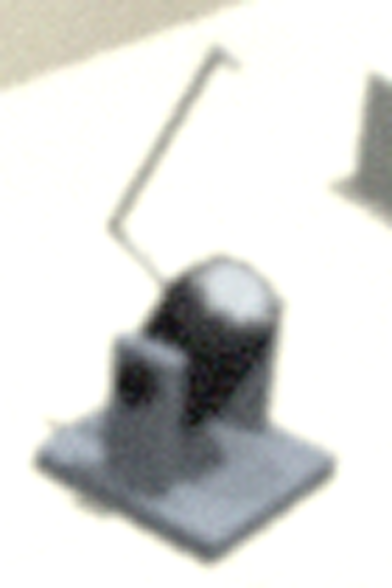

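```bash
cat > fit.py <<'E'
from h import *
from scipy.optimize import least_squares
def model(p):
    x,y,yw,l,s=p[:5]; Rz=R.from_euler('z',yw).as_matrix(); o=np.array([x,y,0])
    a=np.array([-np.sin(l),0,np.cos(l)]); b=np.array([np.cos(l),0,np.sin(l)]); h=np.array([0,0,.08]); L=h+.045*a
    d=dict(TL=[.06,.055,.016],BL=[-.06,.055,.016],BR=[-.06,-.055,.016],lens=L,elb=h+s*a+.074*b,top=L+.1*a+.074*b,tip=L+.1*a+.059*b,view=L+.1*a)
    return {k:o+Rz@np.array(v) for k,v in d.items()},Rz@a
E
python3 - <<'E'
from fit import *
np.set_printoptions(precision=4,suppress=True)
T=imaging.read_camera("top"); S=imaging.read_camera("side")
c=lambda o,s,u:(o[0]+(u[0]+.5)/s-.5,o[1]+(u[1]+.5)/s-.5)
to=lambda *u:c((295,150),8,u); so=lambda *u:c((265,130),5.6,u)
obs=[(T,"TL",to(68,157)),(T,"BL",to(100,498)),(T,"BR",to(417,472)),(T,"lens",to(322,328)),(T,"elb",to(295,75)),(T,"top",to(412,192)),
(S,"TL",so(38,457)),(S,"BL",so(208,553)),(S,"BR",so(335,463)),(S,"lens",so(237,290)),(S,"elb",so(113,225)),(S,"top",so(217,48)),(S,"tip",so(238,67))]
def res(p):
    m,_=model(p); m=dict(m); off=np.r_[p[5:7],0]
    r=[proj(q,m[k])[0]-u-(p[5:7] if q is S else p[7:9]) for q,k,u in obs]
    return np.r_[np.ravel(r),p[5:]*0.5]
f=least_squares(res,[.56,-.2,0,.4,.04,0,0,0,0],loss="soft_l1")
m,a=model(f.x);print(f.x);[print(k,v) for k,v in m.items()];print("axis",a)
for i,(q,k,u) in enumerate(obs): print("S" if q is S else "T",k,f.fun[2*i:2*i+2])
# dish carrier
from h import *
E
```

```text
[ 0.5596 -0.1979  0.071   0.4314  0.019   0.5516 -0.5904 -0.3807  0.2288]
TL [ 0.6156 -0.1388  0.016 ]
BL [ 0.4959 -0.1473  0.016 ]
BR [ 0.5037 -0.257   0.016 ]
lens [ 0.5409 -0.1992  0.1209]
elb [ 0.6187 -0.1937  0.1282]
top [ 0.5662 -0.1974  0.2427]
tip [ 0.5526 -0.1984  0.2364]
view [ 0.4992 -0.2022  0.2117]
axis [-0.4171 -0.0297  0.9084]
T TL [ 0.0119 -0.6226]
T BL [0.0838 0.0183]
T BR [0.5023 0.0919]
T lens [-0.6059  0.5554]
T elb [0.2307 0.4261]
T top [-0.3667 -0.4391]
S TL [-1.238 -1.584]
S BL [ 0.8137 -0.8708]
S BR [ 0.9534 -0.8103]
S lens [-0.5208  0.8237]
S elb [0.0831 0.3229]
S top [-0.1116  0.4522]
S tip [0.08   0.8225]
```

```bash
cat >> h.py <<'E'
def down(phi):  # tool x heading (deg), z down
    c,s=np.cos(np.radians(phi)),np.sin(np.radians(phi)); return np.array([[c,s,0],[s,-c,0],[0,0,-1.]])
def plan(pos,Rt,gp=False):
    s=telemetry.get_state(); R0=R.from_quat(s["tcp_rot"]).as_matrix()
    pos=np.array(pos,float)
    if gp: pos=pos+Rt[:,2]*ctrl.grip_point_offset
    sh=R0.T@(pos-s["eef_pos"])/.15; tu=R.from_matrix(R0.T@Rt).as_rotvec()/(np.pi/2)
    print("shift",np.round(sh,3),"turn",np.round(tu,3),"now",np.round(s["eef_pos"],4),np.round(s["qpos"],2),"t",round(s["time"],2))
E
python3 - <<'E'
from h import *
T=imaging.read_camera("top")
# carrier yaw
r=finder.masks_of("carrier",T)
for q in r[:2]:
    m=q["pixels"].astype(np.uint8); cs,_=cv2.findContours(m,0,2); c=max(cs,key=cv2.contourArea)
    b=cv2.boxPoints(cv2.minAreaRect(c)); w=np.array([atz(T,x,.01)[:2] for x in b]); print(q["confidence"],w.round(3).tolist(),w.mean(0))
plan((.31,-.56,.32),down(80))
E
```

```text
0.71 [[0.533, 0.317], [0.636, 0.305], [0.595, 0.025], [0.492, 0.04]] [0.56385168 0.17160542]
0.62 [[0.596, 0.207], [0.596, 0.151], [0.54, 0.151], [0.541, 0.206]] [0.56823146 0.17868649]
shift [ 1.083 -0.373 -0.771] turn [-0.   -0.   -0.73] now [ 0.1663 -0.6542  0.2043] [-1.47  0.29  1.58  0.    1.28 -0.15] t 3.5
```

```bash
python3 -m crank '[[0.3,-0.1,-0.3,0,0,-0.09,1],[0.6,-0.2,-0.6,0,0,-0.18,1],[0.9,-0.35,-0.8,0,0,-0.27,1],[1,-0.4,-0.8,0,0,-0.36,1],[1,-0.4,-0.8,0,0,-0.45,1],[1,-0.4,-0.8,0,0,-0.54,1],[1,-0.4,-0.8,0,0,-0.63,1],[1,-0.4,-0.8,0,0,-0.72,1],[1,-0.4,-0.8,0,0,-0.747,1]]'
python3 - <<'E'
from h import *
plan((.43,-.42,.34),down(81.5))
plan((.51,-.26,.34),down(81.5))
E
```

```text
time: 4.4
eef_pos: [0.2969, -0.559, 0.3244]
tcp_rot: [0.756, 0.654, -0.0, 0.0]
contact_force: [-0.4, 0.3, 0.1]
opening: 1.001
shift [ 1.045  0.744 -0.104] turn [0.    0.    0.002] now [ 0.2969 -0.559   0.3244] [-1.24  0.13  1.54 -0.    1.47 -1.1 ] t 4.4
shift [ 2.178  1.118 -0.104] turn [0.    0.    0.002] now [ 0.2969 -0.559   0.3244] [-1.24  0.13  1.54 -0.    1.47 -1.1 ] t 4.4
```

```bash
python3 -m crank '[[0.25,0.2,-0.1,0,0,0,1],[0.5,0.4,-0.1,0,0,0,1],[0.75,0.6,-0.1,0,0,0,1],[1,0.8,-0.1,0,0,0,1]]'; python3 -m crank '[[0.25,0.1,0,0,0,0,1],[0.5,0.2,0,0,0,0,1],[0.75,0.3,0,0,0,0,1],[1,0.35,0,0,0,0,1]]'; python3 -m crank '[[0.3,0,0,0,0,0,1],[0.6,0,0,0,0,0,1],[1,0,0,0,0,0,1]]'
python3 -m crank '[[0.3,0,0,0,0,0,1],[0.6,0,0,0,0,0,1],[1,0,0,0,0,0,1]]'
 python3 - <<'E'
from h import *
plan((.564,.175,.2),down(81.5))
E
```

```text
time: 4.8
eef_pos: [0.4388, -0.4273, 0.3397]
tcp_rot: [0.758, 0.652, 0.0, 0.0]
contact_force: [0.7, -0.2, -0.3]
opening: 0.999
time: 5.2
eef_pos: [0.5128, -0.2863, 0.3392]
tcp_rot: [0.758, 0.653, 0.0, 0.0]
contact_force: [-0.1, -0.3, -0.2]
opening: 1.002
time: 5.5
eef_pos: [0.5326, -0.1481, 0.3394]
tcp_rot: [0.758, 0.652, 0.0, 0.0]
contact_force: [0.5, 0.1, 0.5]
opening: 1.002
time: 5.8
eef_pos: [0.5533, -0.0095, 0.3396]
tcp_rot: [0.758, 0.652, 0.0, 0.0]
contact_force: [1.3, -0.6, -0.1]
opening: 1.001
shift [ 1.227 -0.113  0.93 ] turn [ 0.001  0.    -0.001] now [ 0.5533 -0.0095  0.3396] [-0.2  -0.06  1.71 -0.    1.49 -0.05] t 5.8
```

```bash
python3 -m crank '[[0.3,-0.03,0,0,0,0,1],[0.6,-0.06,0,0,0,0,1],[0.9,-0.1,0.2,0,0,0,1],[1,-0.1,0.5,0,0,0,1],[1,-0.1,0.8,0,0,0,1],[1,-0.1,0.8,0,0,0,1],[1,-0.1,0.8,0,0,0,1]]'
 python3 - <<'E'
from h import *
np.set_printoptions(precision=4,suppress=True)
p=imaging.read_camera("wrist"); save(p,"w1.png",s=1.5)
for l in ["dish_center","dish_small_center","dish_large_center"]:
  for q in finder.masks_of(l,p):
    ys,xs=np.nonzero(q["pixels"]); print(l,round(q["confidence"],2),q["extent"],atz(p,(xs.mean(),ys.mean()),.044), "diam",len(xs))
  for q in finder.pinpoint(l,p): print(l,round(q["confidence"],2),q["location"][::-1],atz(p,q["location"][::-1],.04))
plan((.564,.175,.037),down(81.5),True)
E
```

```text
time: 6.5
eef_pos: [0.5605, 0.1394, 0.2195]
tcp_rot: [0.758, 0.653, -0.001, -0.0]
contact_force: [0.6, -0.1, 1.1]
opening: 0.999
dish_center 0.84 [235.8, 114.5, 281.3, 162.6] [0.5666 0.1725 0.044 ] diam 1744
dish_center 0.73 [102.9, 1.0, 157.7, 58.3] [0.4454 0.305  0.044 ] diam 2243
dish_center 0.72 [148.9, 139.2, 190.0, 183.1] [0.4529 0.1594 0.044 ] diam 1402
dish_center 0.24 [233.4, 177.7, 288.5, 237.6] [0.5533 0.0825 0.044 ] diam 2560
dish_center 0.94 [262.0, 134.2] [0.5692 0.1739 0.04  ]
dish_center 0.9 [169.5, 160.9] [0.4521 0.1586 0.04  ]
dish_center 0.64 [130.6, 30.2] [0.4459 0.3038 0.04  ]
dish_center 0.61 [97.4, 102.0] [0.3869 0.2383 0.04  ]
dish_small_center 0.71 [247.0, 37.9, 280.5, 75.5] [0.5821 0.2587 0.044 ] diam 1164
dish_small_center 0.81 [267.1, 55.9] [0.587  0.2573 0.04  ]
dish_large_center 0.77 [234.7, 178.6, 290.1, 236.1] [0.5534 0.0822 0.044 ] diam 2613
dish_large_center 0.58 [290.4, 348.2] [ 0.5654 -0.1592  0.04  ]
dish_large_center 0.57 [259.1, 204.1] [0.5526 0.0861 0.04  ]
shift [ 0.237 -0.026  1.355] turn [ 0.002 -0.001 -0.001] now [0.5618 0.1392 0.2215] [0.07 0.06 1.8  0.   1.27 0.22] t 6.85
```

View pics/w1.png

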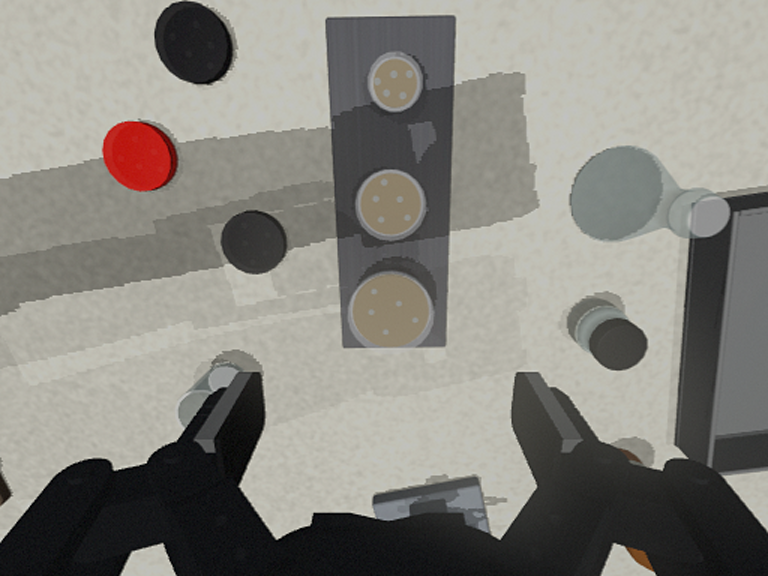

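```bash
python3 -m crank '[[0.1,-0.01,0.1,0,0,0,1],[0.23,-0.015,0.3,0,0,0,1],[0.23,-0.015,0.5,0,0,0,1],[0.23,-0.015,0.7,0,0,0,1],[0.23,-0.015,0.75,0,0,0,1],[0.23,-0.015,0.75,0,0,0,1]]'
 python3 - <<'E'
from h import *
np.set_printoptions(precision=4,suppress=True)
p=imaging.read_camera("wrist"); save(p,"w2.png",s=1.5)
for l in ["dish_center"]:
  for q in finder.masks_of(l,p):
    ys,xs=np.nonzero(q["pixels"]); print(l,round(q["confidence"],2),q["extent"],atz(p,(xs.mean(),ys.mean()),.044), "diam",len(xs))
  for q in finder.pinpoint(l,p): print(l,round(q["confidence"],2),q["location"][::-1],atz(p,q["location"][::-1],.04))
plan((.5655,.1735,.037),down(81.5),True)
E
```

```text
time: 7.45
eef_pos: [0.5621, 0.1744, 0.1046]
tcp_rot: [0.758, 0.653, -0.002, -0.001]
contact_force: [-0.0, -0.1, -0.3]
opening: 0.999
dish_center 0.86 [113.8, 191.9, 173.6, 248.9] [0.4583 0.1666 0.044 ] diam 2601
dish_center 0.8 [1.0, 114.4, 71.8, 178.9] [0.3915 0.2413 0.044 ] diam 3474
dish_center 0.77 [42.8, 8.6, 122.7, 86.7] [0.4512 0.3061 0.044 ] diam 4525
dish_center 0.62 [230.6, 162.7, 298.5, 229.5] [0.5664 0.1732 0.044 ] diam 3410
dish_center 0.85 [262.2, 197.5] [0.564  0.1709 0.04  ]
dish_center 0.76 [81.3, 47.0] [0.4499 0.3062 0.04  ]
dish_center 0.75 [146.1, 221.0] [0.4591 0.164  0.04  ]
dish_center 0.62 [38.1, 146.5] [0.39   0.2412 0.04  ]
shift [-0.006  0.002  0.603] turn [ 0.002 -0.001 -0.   ] now [0.565  0.1743 0.1088] [0.13 0.2  1.87 0.   1.07 0.28] t 7.6
```

View pics/w2.png

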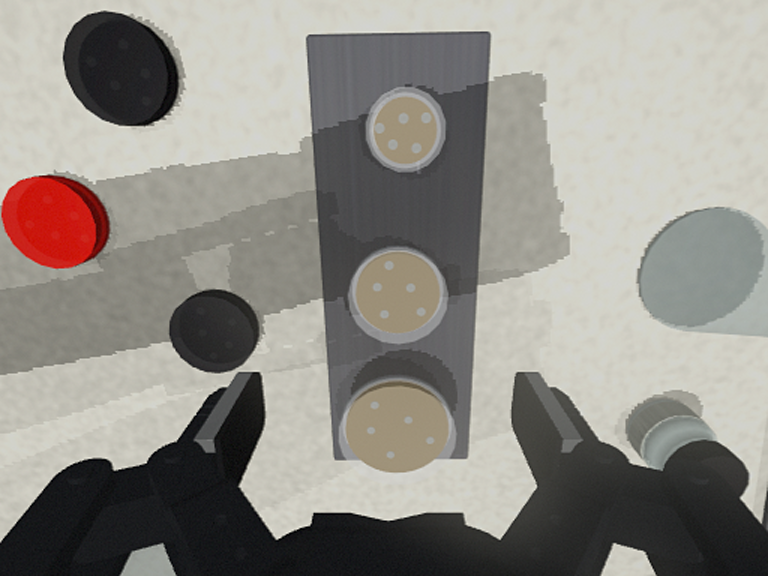

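Run:
```python
from h import *
p=imaging.read_camera("wrist"); s=telemetry.get_state(); R0=R.from_quat(s["tcp_rot"]).as_matrix()
for back in (0,.005,.013,.0187,.026,.03,.04):
    X=[s["eef_pos"]+R0@np.array([x,y,-back]) for x,y in ((-.011,-.0425),(-.011,.0425),(.011,-.0425),(.011,.0425))]
    print(back,(proj(p,X)*1.5).round(0).tolist())
```

```text
0 [[292.0, 364.0], [486.0, 364.0], [288.0, 317.0], [490.0, 317.0]]
0.005 [[290.0, 370.0], [489.0, 370.0], [286.0, 322.0], [493.0, 322.0]]
0.013 [[285.0, 379.0], [493.0, 379.0], [281.0, 330.0], [498.0, 330.0]]
0.0187 [[282.0, 387.0], [496.0, 387.0], [278.0, 336.0], [501.0, 336.0]]
0.026 [[278.0, 397.0], [501.0, 397.0], [273.0, 345.0], [506.0, 345.0]]
0.03 [[275.0, 403.0], [504.0, 403.0], [270.0, 350.0], [509.0, 350.0]]
0.04 [[268.0, 420.0], [511.0, 420.0], [262.0, 364.0], [517.0, 364.0]]
```

```bash
python3 -m crank '[[0,0,0.15,0,0,0,1],[0,0,0.3,0,0,0,1],[0,0,0.45,0,0,0,1],[0,0,0.55,0,0,0,1],[0,0,0.6,0,0,0,1],[0,0,0.6,0,0,0,1],[0,0,0.6,0,0,0,1]]'
 python3 - <<'E'
from h import *
p=imaging.read_camera("wrist"); q=dict(p); q["pixels"]=np.clip(p["pixels"].astype(float)*2,0,255).astype(np.uint8)
save(q,"w3.png",(100,200,420,384),2.4)
p=imaging.read_camera("side");save(p,"s3.png",(120,180,320,320),4)
plan((.5655,.1735,.037),down(81.5),True)
E
```

```text
time: 8.35
eef_pos: [0.5646, 0.1741, 0.018]
tcp_rot: [0.758, 0.653, 0.001, 0.001]
contact_force: [0.3, -0.2, 0.5]
opening: 1.002
shift [-0.003  0.005  0.   ] turn [ 0.002 -0.    -0.   ] now [0.5648 0.1741 0.0183] [0.13 0.32 1.9  0.   0.91 0.28] t 8.45
```

View pics/w3.png

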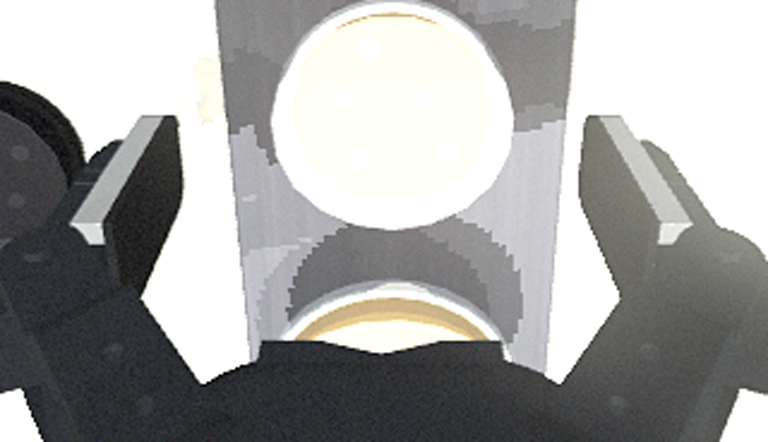

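View pics/s3.png

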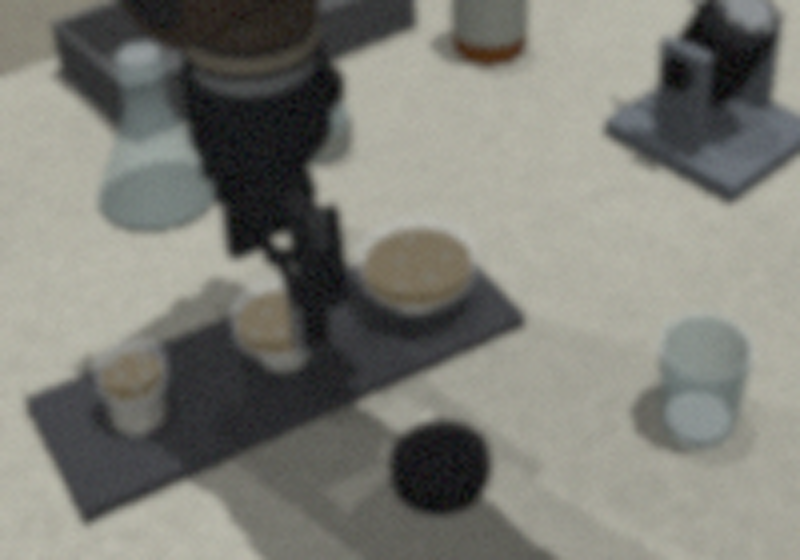

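Run:
```python
from h import *
np.set_printoptions(precision=1,suppress=True)
s=telemetry.get_state(); R0=R.from_quat(s["tcp_rot"]).as_matrix()
p=imaging.read_camera("wrist");S=imaging.read_camera("side")
w=lambda X:((proj(p,X)+.5-[100,200])*2.4-.5); ss=lambda X:((proj(S,X)+.5-[120,180])*4-.5)
print("dish top",w([.5655,.1735,.048]),ss([.5655,.1735,.048]),"carrier -x edge at dish",w([.516,.181,.01]))
for back in (0,.013,.0187,.026,.04):
  for x in (-.011,.011):
    X=[s["eef_pos"]+R0@np.array([x,y,-back]) for y in (-.0425,.0425)]; print(back,x,"wrist",w(X).ravel(),"side",ss(X).ravel())
c,_=ray(p,(0,0)); print(R0.T@(c-s["eef_pos"]), R0.T@R.from_rotvec(np.ravel(p["rvec"])).as_matrix()[2])
```

```text
dish top [[387.3 124.7]] [[279.2 308.6]] carrier -x edge at dish [[207.   54.5]]
0 -0.011 wrist [227.8 102.3 538.2 102.3] side [331.9 385.1 270.  299.1]
0 0.011 wrist [221.9  27.9 544.3  28. ] side [296.6 400.2 236.4 312.1]
0.013 -0.011 wrist [217.2 127.  549.1 127.1] side [330.6 368.6 268.3 283. ]
0.013 0.011 wrist [210.4  48.4 556.   48.4] side [295.1 383.6 234.5 295.9]
0.0187 -0.011 wrist [212.  139.  554.3 139. ] side [330.1 361.2 267.6 275.9]
0.0187 0.011 wrist [204.8  58.3 561.7  58.3] side [294.4 376.2 233.6 288.8]
0.026 -0.011 wrist [205.  155.4 561.5 155.5] side [329.4 351.8 266.7 266.7]
0.026 0.011 wrist [197.2  71.9 569.6  72. ] side [293.5 366.7 232.5 279.5]
0.04 -0.011 wrist [189.7 191.1 577.2 191.3] side [328.  333.3 264.8 248.8]
0.04 0.011 wrist [180.4 101.8 586.8 101.9] side [291.7 348.2 230.4 261.5]
[ 0.1 -0.  -0.2] [-0.3 -0.   0.9]
```

Run:
```python
from h import *
p=imaging.read_camera("side");q=dict(p);q["pixels"]=np.clip((p["pixels"].astype(float)-15)*2.2,0,255).astype(np.uint8)
save(q,"s4.png",(160,220,240,290),9)
```

```text
(no output)
```

View pics/s4.png

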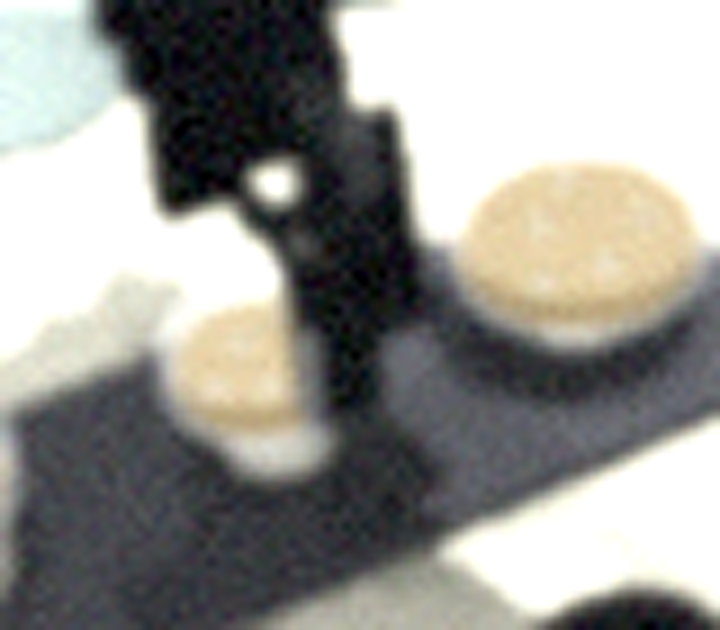

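Run:
```python
from h import *
np.set_printoptions(precision=4,suppress=True)
s=telemetry.get_state(); R0=R.from_quat(s["tcp_rot"]).as_matrix()
p=imaging.read_camera("wrist");S=imaging.read_camera("side")
loc=lambda X:R0.T@(X-s["eef_pos"])
wi=lambda u:((u[0]+.5)/2.4-.5+100,(u[1]+.5)/2.4-.5+200)
for u in ((178,118),(182,185),(582,118),(579,185)):
    c,d=ray(p,wi(u))
    for z in (.02,.03,.04,.05,.06):
        print(u,z,loc(c+d*(z-c[2])/d[2]))
for u in ((330,400),(350,405),(375,400)):
    c,d=ray(S,(160+u[0]/9,220+u[1]/9))
    # intersect with tool y=-.0425 plane / -.05
    for y in (-.0425,-.05):
        n=R0[:,1]; t=(y+n@(s["eef_pos"]-c))/(n@d); print("side",u,y,loc(c+t*d))
```

```text
(178, 118) 0.02 [-0.0146 -0.0558 -0.0023]
(178, 118) 0.03 [-0.0088 -0.0525 -0.0123]
(178, 118) 0.04 [-0.0031 -0.0492 -0.0223]
(178, 118) 0.05 [ 0.0027 -0.0459 -0.0323]
(178, 118) 0.06 [ 0.0085 -0.0426 -0.0423]
(182, 185) 0.02 [-0.036  -0.0567 -0.0023]
(182, 185) 0.03 [-0.0289 -0.0534 -0.0123]
(182, 185) 0.04 [-0.0219 -0.05   -0.0223]
(182, 185) 0.05 [-0.0149 -0.0466 -0.0323]
(182, 185) 0.06 [-0.0078 -0.0433 -0.0423]
(582, 118) 0.02 [-0.0146  0.0542 -0.0021]
(582, 118) 0.03 [-0.0089  0.051  -0.0121]
(582, 118) 0.04 [-0.0031  0.0477 -0.0221]
(582, 118) 0.05 [ 0.0026  0.0444 -0.0321]
(582, 118) 0.06 [ 0.0084  0.0411 -0.0421]
(579, 185) 0.02 [-0.0361  0.0554 -0.0021]
(579, 185) 0.03 [-0.029   0.052  -0.0121]
(579, 185) 0.04 [-0.022   0.0487 -0.0221]
(579, 185) 0.05 [-0.0149  0.0453 -0.0321]
(579, 185) 0.06 [-0.0079  0.042  -0.0421]
side (330, 400) -0.0425 [ 0.0013 -0.0425 -0.0425]
side (330, 400) -0.05 [ 0.0043 -0.05   -0.0501]
side (350, 405) -0.0425 [-0.0038 -0.0425 -0.0382]
side (350, 405) -0.05 [-0.0007 -0.05   -0.0459]
side (375, 400) -0.0425 [-0.0105 -0.0425 -0.0365]
side (375, 400) -0.05 [-0.0073 -0.05   -0.0442]
```

```bash
python3 -m crank '[[0,0,0,0,0,0,0.8],[0,0,0,0,0,0,0.8],[0,0,0,0,0,0,0.8],[0,0,0,0,0,0,0.8]]' 20
 python3 - <<'E'
from h import *
p=imaging.read_camera("wrist"); q=dict(p); q["pixels"]=np.clip(p["pixels"].astype(float)*1.5,0,255).astype(np.uint8)
save(q,"w5.png",(100,200,420,384),2.4)
p=imaging.read_camera("side");q=dict(p);q["pixels"]=np.clip((p["pixels"].astype(float)-15)*2.2,0,255).astype(np.uint8)
save(q,"s5.png",(160,220,240,290),9)
E
```

```text
time: 9.1
eef_pos: [0.5636, 0.174, 0.0168]
tcp_rot: [0.758, 0.653, -0.0, -0.0]
contact_force: [0.5, 0.1, 0.4]
opening: 0.806
```

View pics/w5.png

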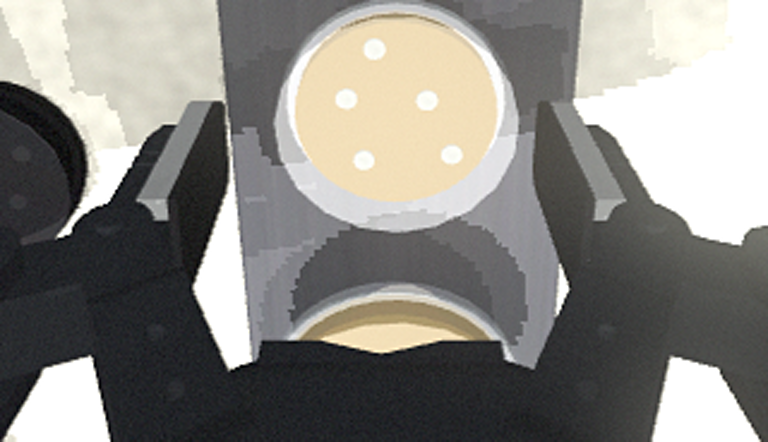

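View pics/s5.png

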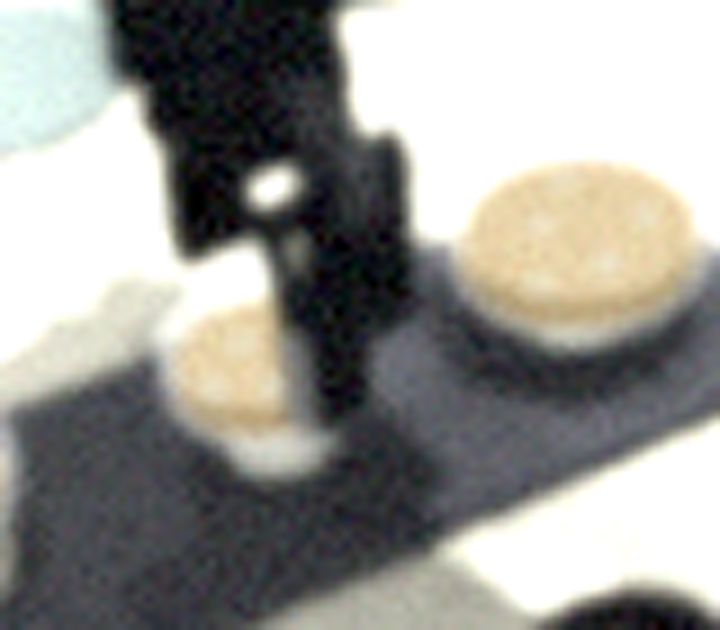

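Both the wrist and side views show the finger ends about 35 mm behind the nominal TCP, so they sit level with or above the lid. I'll reopen the gripper and go lower in small steps, watching force and pictures.

```bash
python3 -m crank '[[0,0,0.02,0,0,0,0.9],[0,0,0.04,0,0,0,0.95],[0,0,0.06,0,0,0,0.95],[0,0,0.06,0,0,0,0.95]]'
 python3 -m crank '[[0,0,0.02,0,0,0,0.95],[0,0,0.04,0,0,0,0.95],[0,0,0.04,0,0,0,0.95]]'
 python3 - <<'E'
from h import *
p=imaging.read_camera("wrist"); q=dict(p); q["pixels"]=np.clip(p["pixels"].astype(float)*1.5,0,255).astype(np.uint8)
save(q,"w6.png",(100,200,420,384),2.4)
p=imaging.read_camera("side");q=dict(p);q["pixels"]=np.clip((p["pixels"].astype(float)-15)*2.2,0,255).astype(np.uint8)
save(q,"s6.png",(160,220,240,290),9)
E
```

```text
time: 9.6
eef_pos: [0.563, 0.1739, 0.007]
tcp_rot: [0.758, 0.653, -0.001, -0.0]
contact_force: [0.4, 0.7, -0.1]
opening: 0.947
time: 9.9
eef_pos: [0.5631, 0.1739, 0.0012]
tcp_rot: [0.758, 0.653, -0.0, -0.0]
contact_force: [-0.5, -0.1, -0.3]
opening: 0.948
```

View pics/w6.png

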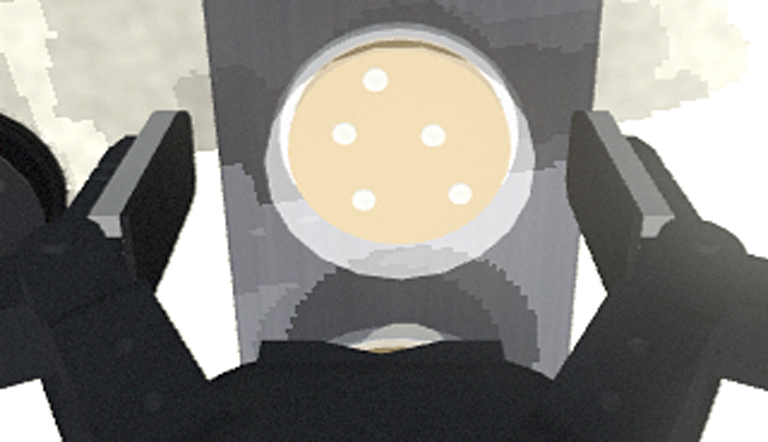

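View pics/s6.png

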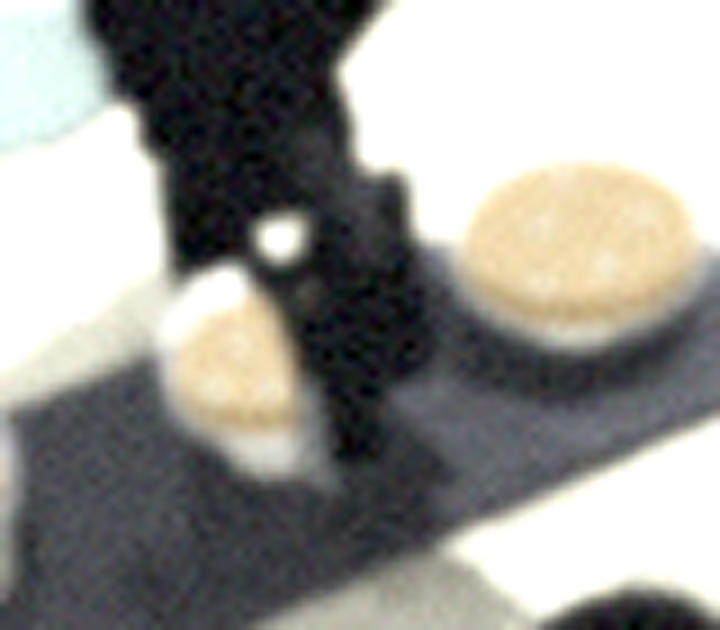

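```bash
python3 -m crank '[[0,0.02,0.03,0,0,0,0.95],[0,0.02,0.06,0,0,0,0.95],[0,0.02,0.08,0,0,0,0.95],[0,0.02,0.08,0,0,0,0.95]]'
 python3 - <<'E'
from h import *
np.set_printoptions(precision=4,suppress=True)
s=telemetry.get_state(); R0=R.from_quat(s["tcp_rot"]).as_matrix()
p=imaging.read_camera("wrist"); q=dict(p); q["pixels"]=np.clip(p["pixels"].astype(float)*1.5,0,255).astype(np.uint8)
save(q,"w7.png",(100,200,420,384),2.4)
w=lambda X:((proj(p,X)+.5-[100,200])*2.4-.5)
zt=s["eef_pos"][2]
print(s["eef_pos"],s["contact_force"],"axis pt at lid top",w(s["eef_pos"]+[0,0,.048-zt]))
for m in finder.masks_of("dish_center",p):
    ys,xs=np.nonzero(m["pixels"]); print(m["extent"],m["confidence"],R0.T@(atz(p,(xs.mean(),ys.mean()),.044)-s["eef_pos"]))
E
```

```text
time: 10.4
eef_pos: [0.5659, 0.1734, -0.0111]
tcp_rot: [0.758, 0.653, -0.001, -0.0]
contact_force: [0.0, -0.2, -0.3]
opening: 0.95
[ 0.5659  0.1734 -0.0111] [ 0.0259 -0.151  -0.3256] axis pt at lid top [[383.1825 203.2214]]
[12.2, 253.1, 115.1, 327.5] 0.68 [-0.0041 -0.0936 -0.0549]
[196.9, 217.6, 320.6, 335.4] 0.56 [ 0.001   0.0006 -0.0551]
```

View pics/w7.png

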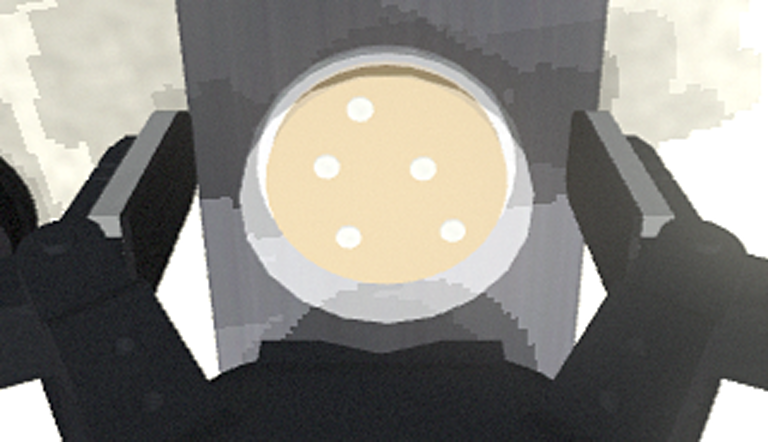

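```bash
python3 -m crank '[[0,0,0.01,0,0,0,0.7],[0,0,0.01,0,0,0,0.6],[0,0,0.01,0,0,0,0.5],[0,0,0.01,0,0,0,0.4],[0,0,0.01,0,0,0,0.4],[0,0,0.01,0,0,0,0.4]]' 40
 python3 - <<'E'
from h import *
p=imaging.read_camera("wrist"); q=dict(p); q["pixels"]=np.clip(p["pixels"].astype(float)*1.5,0,255).astype(np.uint8)
save(q,"w8.png",(100,200,420,384),2.4)
E
```

```text
time: 11.1
eef_pos: [0.5668, 0.1736, -0.0114]
tcp_rot: [0.758, 0.653, 0.0, 0.0]
contact_force: [-0.2, -0.9, 1.7]
opening: 0.642
```

View pics/w8.png

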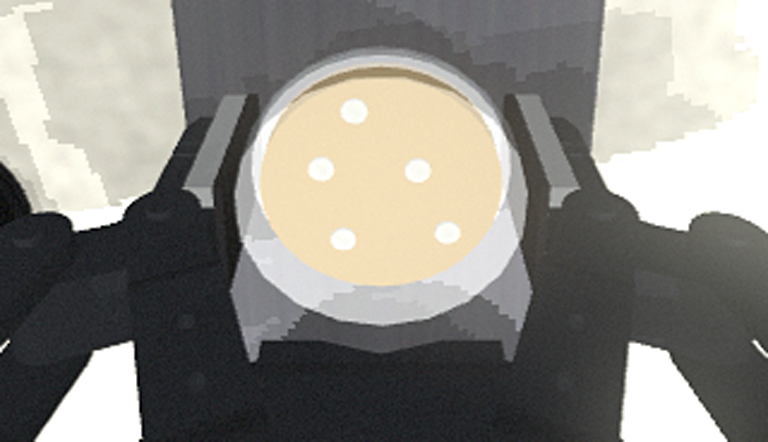

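The pads are on the dish's sides with the opening stopped at 0.64. Lifting.

```bash
python3 -m crank '[[0,0,-0.05,0,0,0,0.4],[0,0,-0.15,0,0,0,0.4],[0,0,-0.3,0,0,0,0.4],[0,0,-0.5,0,0,0,0.4],[0,0,-0.75,0,0,0,0.4],[0,0,-1,0,0,0,0.4],[0,0,-1,0,0,0,0.4],[0,0,-1,0,0,0,0.4]]'
 python3 - <<'E'
from h import *
np.set_printoptions(precision=4,suppress=True)
p=imaging.read_camera("wrist"); save(p,"w9.png",s=1.5)
S=imaging.read_camera("side"); save(S,"s9.png",(100,120,340,320),3.3)
s=telemetry.get_state();R0=R.from_quat(s["tcp_rot"]).as_matrix(); print(s["eef_pos"])
for n,q in (("w",p),("s",S)):
  for m in finder.masks_of("dish_center",q):
    ys,xs=np.nonzero(m["pixels"]); print(n,m["extent"],round(m["confidence"],2),xs.mean(),ys.mean())
for i,u in enumerate([.03,.04,.05,.06]): print(u,proj(p,s["eef_pos"]-R0[:,2]*u),proj(S,s["eef_pos"]-R0[:,2]*u))
E
```

```text
time: 11.95
eef_pos: [0.5674, 0.1737, 0.1407]
tcp_rot: [0.758, 0.653, 0.002, 0.001]
contact_force: [-0.4, -0.2, -1.4]
opening: 0.645
[0.5655 0.1734 0.1374]
w [198.9, 219.8, 321.7, 337.7] 0.79 258.47427955830864 278.02836879432624
w [59.3, 19.6, 129.4, 87.7] 0.79 95.17478753541077 52.327195467422094
w [23.2, 111.8, 87.8, 172.6] 0.74 54.708670095518 141.45334313005142
w [123.8, 183.5, 172.5, 235.0] 0.73 148.911943793911 207.50351288056206
s [217.5, 283.6, 246.2, 307.8] 0.85 229.01024590163934 296.39344262295083
s [151.8, 323.5, 184.3, 353.8] 0.73 166.45520231213874 340.5549132947977
s [201.9, 329.4, 236.2, 360.5] 0.67 218.68809849521205 341.9794801641587
s [171.3, 197.0, 183.9, 215.7] 0.55 177.54545454545453 207.1196172248804
0.03 [[256.3369 248.8456]] [[185.2221 214.8094]]
0.04 [[256.3142 258.4952]] [[184.8299 210.974 ]]
0.05 [[256.2884 269.4251]] [[184.4322 207.0845]]
0.06 [[256.259 281.908]] [[184.0289 203.1397]]
```

View pics/w9.png

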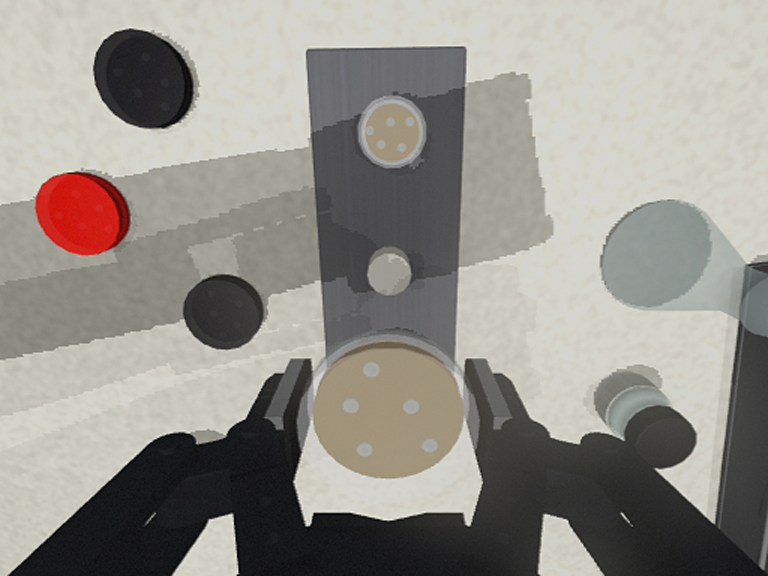

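View pics/s9.png

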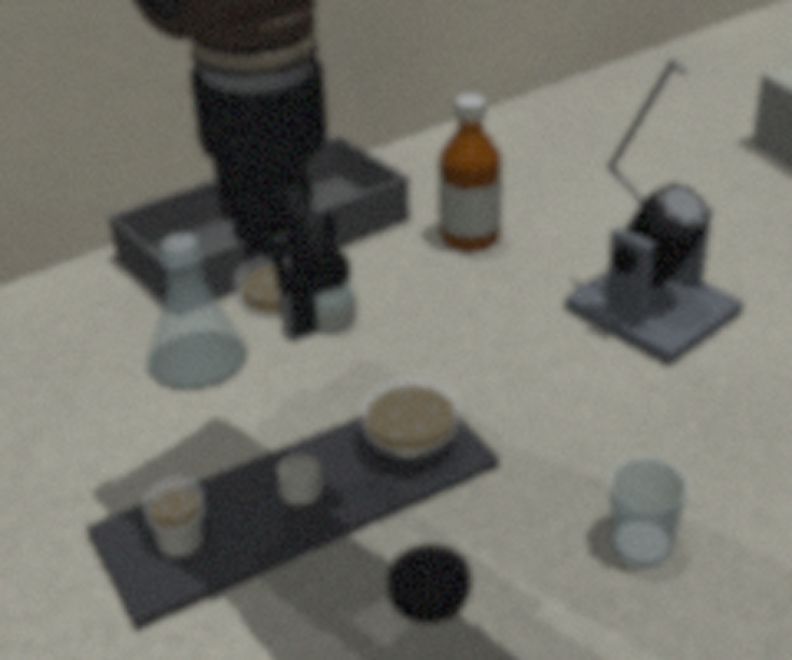

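```bash
cat >> h.py <<'E'
def fin(yw=.071,l=.4314):
    Rz=R.from_euler('z',yw).as_matrix(); s,c=np.sin(l),np.cos(l)
    return Rz@np.array([[c,0,s],[0,-1,0],[s,0,-c]])
E
python3 - <<'E'
from h import *
print(np.linalg.det(fin()))
plan((.54,.03,.27),down(81.5)); plan((.54,.03,.27),down(40)); plan((.54,.03,.27),fin())
E
```

```text
1.0
shift [-0.971 -0.028 -0.889] turn [-0.002  0.001 -0.   ] now [0.5652 0.1734 0.1364] [0.13 0.17 1.84 0.   1.13 0.27] t 12.15
shift [-0.971 -0.028 -0.889] turn [-0.002  0.001  0.461] now [0.5652 0.1734 0.1364] [0.13 0.17 1.84 0.   1.13 0.27] t 12.15
shift [-0.971 -0.028 -0.889] turn [-0.187  0.233  0.846] now [0.5652 0.1734 0.1364] [0.13 0.17 1.84 0.   1.13 0.27] t 12.15
```

```bash
python3 -m crank '[[0,0,-0.2,0,0,0,0.4],[-0.1,0,-0.4,0,0,0,0.4],[-0.25,0,-0.6,0,0,0,0.4],[-0.45,0,-0.8,0,0,0,0.4],[-0.65,0,-0.9,0,0,0,0.4],[-0.85,0,-0.9,0,0,0,0.4],[-0.95,0,-0.9,0,0,0,0.4],[-0.95,0,-0.9,0,0,0,0.4]]'
python3 - <<'E'
from h import *
plan((.487,-.1,.28),fin())
E
```

```text
time: 12.95
eef_pos: [0.5448, 0.0314, 0.2717]
tcp_rot: [0.759, 0.652, -0.001, -0.001]
contact_force: [0.4, 0.3, -0.2]
opening: 0.64
shift [-0.924 -0.249 -0.055] turn [-0.186  0.233  0.844] now [0.5448 0.0314 0.2717] [-0.13 -0.04  1.82  0.    1.37  0.02] t 12.95
```

```bash
python3 -m crank '[[-0.1,-0.03,-0.05,-0.02,0.023,0.084,0.4],[-0.2,-0.06,-0.05,-0.04,0.046,0.168,0.4],[-0.3,-0.09,-0.05,-0.056,0.07,0.253,0.4],[-0.4,-0.12,-0.05,-0.075,0.093,0.338,0.4],[-0.5,-0.15,-0.05,-0.093,0.116,0.422,0.4],[-0.6,-0.18,-0.05,-0.112,0.14,0.506,0.4],[-0.7,-0.21,-0.05,-0.13,0.163,0.59,0.4],[-0.8,-0.24,-0.05,-0.149,0.186,0.675,0.4],[-0.9,-0.25,-0.05,-0.168,0.21,0.76,0.4],[-0.92,-0.25,-0.05,-0.186,0.233,0.844,0.4],[-0.92,-0.25,-0.05,-0.186,0.233,0.844,0.4],[-0.92,-0.25,-0.05,-0.186,0.233,0.844,0.4]]'
python3 - <<'E'
from h import *
V=np.array([.4992,-.2022,.2117]); F=fin()
plan(V-F[:,2]*.06+F[:,2]*.0515,F)
plan(V+F[:,2]*.0515,F)
p=imaging.read_camera("wrist"); save(p,"w10.png",s=1.5)
E
```

```text
time: 14.15
eef_pos: [0.4879, -0.0973, 0.2801]
tcp_rot: [0.976, 0.038, 0.214, -0.009]
contact_force: [0.3, 0.0, -0.8]
opening: 0.641
shift [-0.172  0.703  0.365] turn [-0.002 -0.001  0.004] now [ 0.4879 -0.0973  0.2801] [-0.54 -0.44  2.17  0.28  1.07  0.86] t 14.15
shift [-0.172  0.705  0.765] turn [-0.002 -0.001  0.004] now [ 0.4879 -0.0973  0.2801] [-0.54 -0.44  2.17  0.28  1.07  0.86] t 14.15
```

View pics/w10.png

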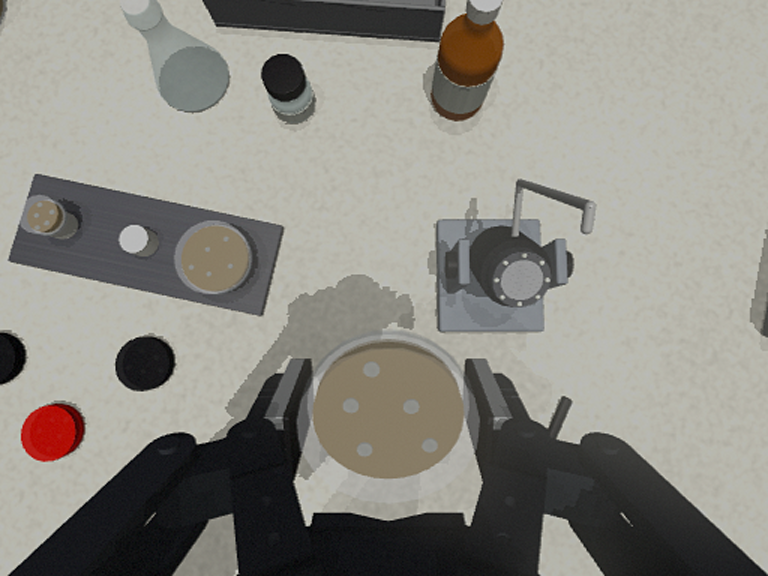

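Run:
```python
from fit import *
np.set_printoptions(precision=4,suppress=True)
W=imaging.read_camera("wrist");T=imaging.read_camera("top"); S=imaging.read_camera("side")
save(W,"w11.png",(280,110,410,230),6)
c=lambda o,s,u:(o[0]+(u[0]+.5)/s-.5,o[1]+(u[1]+.5)/s-.5)
to=lambda *u:c((295,150),8,u); so=lambda *u:c((265,130),5.6,u); wo=lambda *u:c((0,0),1.5,u)
A=[(T,"TL",to(68,157)),(T,"BL",to(100,498)),(T,"BR",to(417,472)),(T,"lens",to(322,328)),(T,"elb",to(295,75)),(T,"top",to(412,192)),
(S,"TL",so(38,457)),(S,"BL",so(208,553)),(S,"BR",so(335,463)),(S,"lens",so(237,290)),(S,"elb",so(113,225)),(S,"top",so(217,48)),(S,"tip",so(238,67))]
B=[(W,"TL",wo(438,219)),(W,"BL",wo(439,331)),(W,"BR",wo(544,331)),(W,"lens",wo(521,278)),(W,"elb",wo(519,184)),(W,"top",wo(588,205)),(W,"tip",wo(587,232))]
for obs in (B,A+B):
  def res(p):
    m,_=model(p)
    return np.ravel([proj(q,m[k])[0]-u for q,k,u in obs])
  f=least_squares(res,[.56,-.2,0,.4,.02],loss="soft_l1")
  m,a=model(f.x);print(f.x,"view",m["view"],"lens",m["lens"]);print(np.array(f.fun[-14:]).reshape(-1,2).tolist())
for l in("lens","view"):
  for q in finder.pinpoint(l,W): print(l,q["location"][::-1],q["confidence"],proj(W,m[l]))
```

```text
[ 0.5617 -0.2005  0.0792  0.4328  0.0152] view [ 0.5011 -0.2053  0.2116] lens [ 0.5429 -0.202   0.1209]
[[-0.58497386144046, -0.3947238677232292], [-0.17531992978422295, 0.3469957587032013], [0.5343141693202256, 0.20655538629750936], [0.16123068567537757, 1.0476141120002467], [0.25221503454071126, -1.1828114453246314], [0.7567489701181103, -0.28995763591063906], [-1.2698226073825367, 0.18935461171224688]]
[ 0.5613 -0.2     0.0765  0.4306  0.016 ] view [ 0.5009 -0.2046  0.2118] lens [ 0.5425 -0.2014  0.1209]
[[-0.8132308797804058, -0.24310035963205223], [-0.6213569901295841, 0.507355786838275], [0.09978573895165255, 0.5617378106573767], [-0.30253121362801494, 1.2960288321418432], [0.11813842001549801, -0.8479506673425874], [0.10870121939632327, -0.23865078630001335], [-1.9327970381133923, 0.24696169541311974]]
lens [343.8, 186.1] 0.68 [[346.8641 186.4627]]
```

View pics/w11.png

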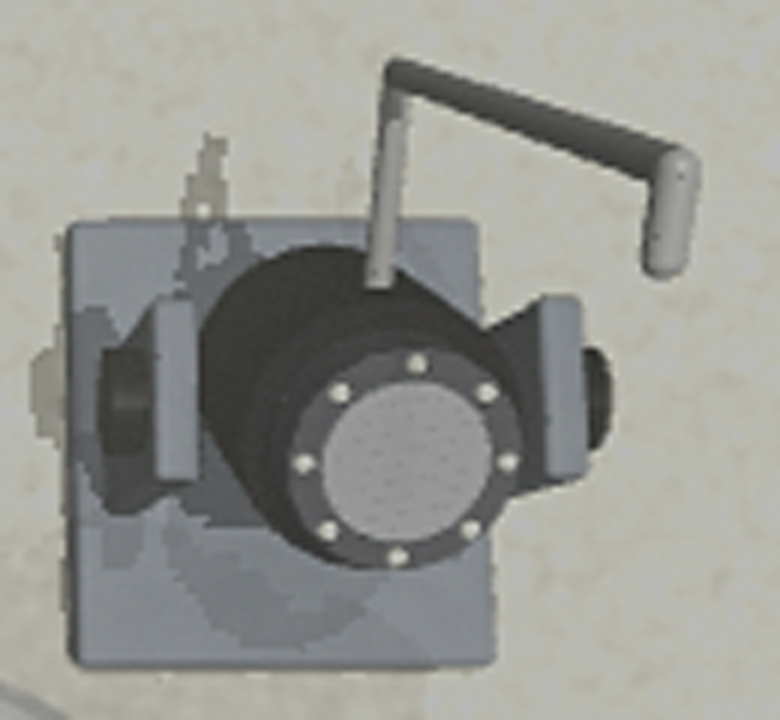

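All views agree on view ≈ (0.501, -0.205, 0.212) and lean 0.43. Approaching along the lens axis.

```bash
python3 - <<'E'
from h import *
V=np.array([.5008,-.2047,.2117]); F=fin(.077,.431)
plan(V-F[:,2]*.06+F[:,2]*.0515,F)
E
python3 -m crank '[[-0.05,0.1,0.05,0,0,0,0.4],[-0.1,0.25,0.1,0,0,0,0.4],[-0.15,0.4,0.2,0,0,0,0.4],[-0.16,0.55,0.3,0,0,0,0.4],[-0.16,0.68,0.36,0,0,0,0.4],[-0.16,0.72,0.37,0,0,0,0.4],[-0.16,0.72,0.37,0,0,0,0.4]]'
python3 - <<'E'
from h import *
V=np.array([.5008,-.2047,.2117]); F=fin(.077,.431)
plan(V+F[:,2]*.0515,F)
p=imaging.read_camera("wrist"); save(p,"w12.png",s=1.5)
E
```

```text
shift [-0.166  0.715  0.374] turn [ 0.    -0.002 -0.001] now [ 0.4882 -0.0981  0.2808] [-0.54 -0.44  2.17  0.28  1.07  0.86] t 14.45
time: 15.15
eef_pos: [0.4975, -0.2063, 0.2201]
tcp_rot: [0.976, 0.036, 0.215, -0.008]
contact_force: [-0.0, 0.0, -0.1]
opening: 0.643
shift [-0.004 -0.009  0.404] turn [ 0.    -0.002 -0.002] now [ 0.4975 -0.2063  0.2201] [-0.75 -0.25  2.14  0.38  0.98  0.58] t 15.15
```

View pics/w12.png

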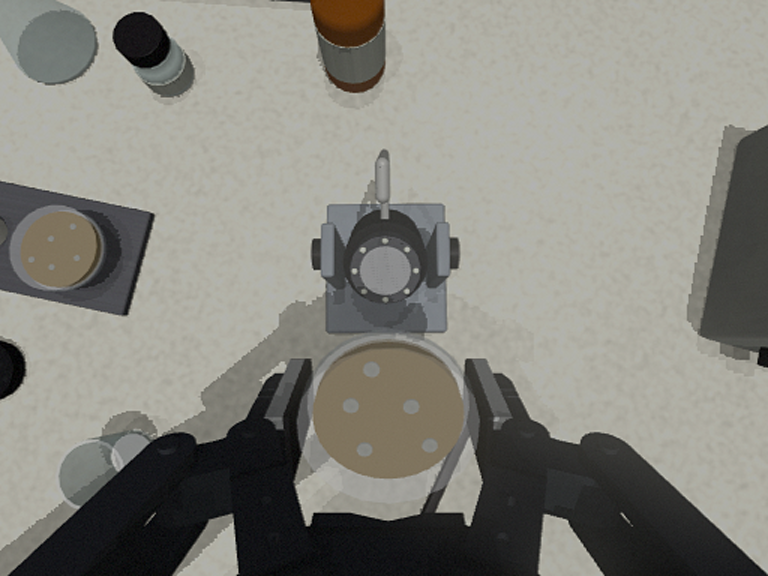

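```bash
python3 -m crank '[[0,0,0.06,0,0,0,0.4],[0,0,0.14,0,0,0,0.4],[0,0,0.22,0,0,0,0.4],[0,0,0.3,0,0,0,0.4],[0,0,0.36,0,0,0,0.4],[0,0,0.4,0,0,0,0.4],[0,0,0.4,0,0,0,0.4],[0,0,0.4,0,0,0,0.4]]'
python3 - <<'E'
from h import *
np.set_printoptions(precision=4,suppress=True)
V=np.array([.5008,-.2047,.2117]); F=fin(.077,.431)
plan(V+F[:,2]*.0515,F)
p=imaging.read_camera("wrist"); save(p,"w13.png",s=1.5)
S=imaging.read_camera("side"); q=dict(S);q["pixels"]=np.clip(S["pixels"].astype(float)*1.6,0,255).astype(np.uint8)
save(q,"s13.png",(255,90,345,235),5)
T=imaging.read_camera("top");q=dict(T);q["pixels"]=np.clip(T["pixels"].astype(float)*2,0,255).astype(np.uint8); save(q,"t13.png",(280,140,380,260),6)
print("V side crop",(proj(S,V)-[255,90])*5, "tip",(proj(S,V+F[:,0]*.059)-[255,90])*5,"w tip",proj(p,V+F[:,0]*.059)*1.5,"w V",proj(p,V)*1.5,"lid top",proj(p,V-F[:,2]*.008)*1.5)
for n,k in (("w",p),("s",S),("t",T)):
  for m in finder.masks_of("dish_center",k):
    ys,xs=np.nonzero(m["pixels"]); print(n,np.round(m["extent"]),round(m["confidence"],2),xs.mean(),ys.mean())
E
```

```text
time: 16.0
eef_pos: [0.5228, -0.2041, 0.166]
tcp_rot: [0.976, 0.036, 0.215, -0.008]
contact_force: [0.2, -0.1, -0.7]
opening: 0.647
shift [-0.006 -0.007  0.005] turn [ 0.001 -0.002 -0.002] now [ 0.5228 -0.2041  0.166 ] [-0.7  -0.14  2.15  0.4   0.85  0.57] t 16.0
V side crop [[343.5993 332.3239]] tip [[263.9542 256.9187]] w tip [[380.4392 229.8863]] w V [[381.9183 411.9396]] lid top [[381.629  427.5145]]
w [198. 221. 319. 337.] 0.9 258.37910501623963 277.9888127029953
s [204. 328. 233. 360.] 0.76 218.9713876967096 342.2346208869814
s [216. 282. 245. 311.] 0.71 228.89795918367346 295.75324675324674
s [153. 327. 186. 356.] 0.7 166.41408450704225 340.55915492957746
s [211. 233. 237. 259.] 0.43 223.42314335060448 245.32642487046633
t [185. 228. 206. 244.] 0.88 195.98381877022655 234.41100323624596
t [336. 192. 362. 210.] 0.8 348.085409252669 202.40213523131672
t [156. 254. 177. 274.] 0.75 164.96561604584528 262.7650429799427
t [130. 229. 149. 249.] 0.7 137.9367088607595 237.85759493670886
```

View pics/w13.png

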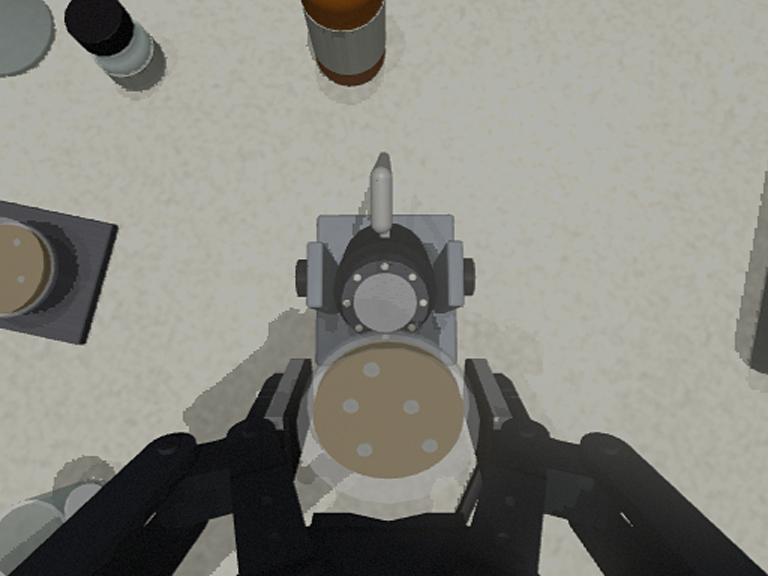

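View pics/s13.png

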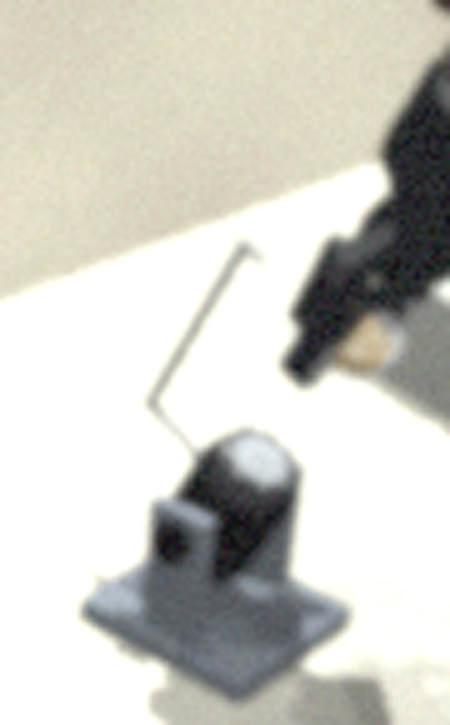

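View pics/t13.png

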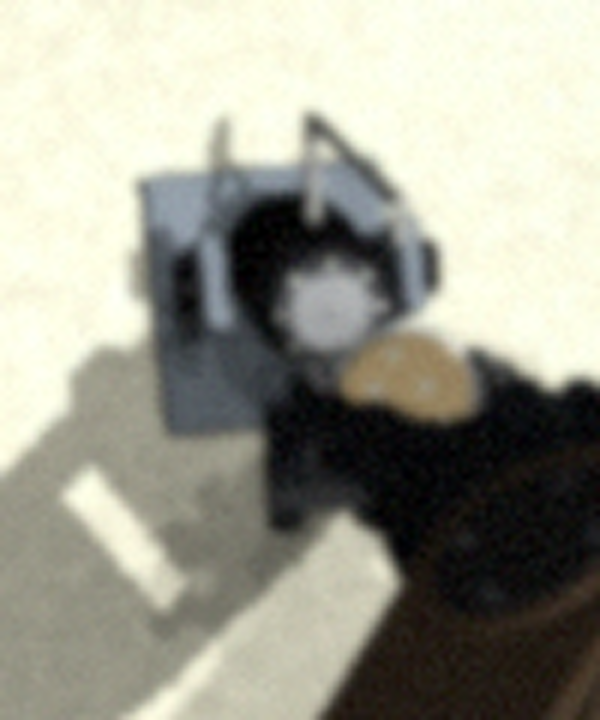

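```bash
python3 -m crank '[[0,0,0,0,0,0,0.4],[0,0,0,0,0,0,0.4],[0,0,0,0,0,0,0.4]]'
python3 - <<'E'
from h import *
s=telemetry.get_state(); print(s["eef_pos"],s["dq"].round(4),s["opening"])
ticket.sign_off()
E
```

```text
time: 16.6
eef_pos: [0.5226, -0.2041, 0.166]
tcp_rot: [0.976, 0.036, 0.215, -0.008]
contact_force: [-0.0, -1.2, -0.8]
opening: 0.642
[ 0.52263035 -0.20406007  0.16600393] [-0.      0.0006 -0.0016 -0.0005 -0.0007 -0.0012] 0.6420329160408126
the job is handed in; nothing more can be done
```

I picked the middle-sized tan dish off the centre pedestal, carried it lid up to the camera and turned it square to the lens (lean about 0.43 rad). I handed the job in at about 16.6 s, with the dish held still in the air; no verdict was reported.

**Viewing point:** the side, top and wrist pictures together put it at (0.501, -0.205, 0.212).

**Last checks:**
- **Position:** the arm pose was within about 2 mm of the target. The side and wrist views put the dish about 3 mm from the viewing point, slightly towards one pad.
- **Grip:** the opening stopped at 0.64 and held there. The dish sat the same way in the wrist picture before and after the move.
- **Disturbance:** no contact force showed on the way. The pointer tip and lens appeared where predicted, so the camera did not move. I saw no sign that the other dishes, the glassware or the spatula had been touched, but I did not measure their positions again at the end.

**One disagreement:** the side and wrist pictures showed the finger ends about 30–40 mm behind the stated TCP, depending on the opening. The fingers then went below the nominal plate height without contact, which supports the pictures. I used a measured distance of 51.5 mm from TCP to dish centre instead of `ctrl.grip_point_offset`.

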